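# Index the tasting wheel and load its empty bay

## Robot

A 6-joint arm with a two-finger parallel gripper is mounted at the origin on the work surface. World frame = base frame: x ahead of the robot, y to its left, z up, the work surface at z = 0. Lengths are in m, angles in degrees, forces in N, time in s.
With the tool pointing down it reaches from about 0.4 to 0.825 m from the base axis. Payload 7 kg.
Tool frame: the origin (TCP) lies midway between the tips of the shut fingers; the grasp point (between the pads) lies 19 mm behind it; z points along the fingers, y is the direction in which the jaws open and shut (so a half turn about z gives the same grasp; the last joint's range is limited). The gripper opens to 88 mm and grips with 3 to 60 N. Pads are 19 mm wide; open, the fingers measure 130 mm over their backs; the gripper's body (78 mm by 193 mm) begins 47 mm behind the grasp point.
Start: joints at [-56.259, 20.546, 0.682, 0, -70.136, -16.507], TCP at [0.2, -0.645, 0.227] pointing down, gripper open.
Joint ranges: [-176.03, 176.03], [-82.01, 121.73], [-58.28, 71.71], [-173.87, 95.51], [-174.79, -0.11], [-173.66, 173.66]. Speed limits (degrees/s): [136.94, 136.94, 172.46, 180, 180, 180].

## Interface

Orientations are given as a 3x3 rotation matrix whose columns are the frame's x, y, z axes.
In Python, from rig import robot gives the robot as it stands. Calls block until the motion is done:
- robot.goto(position, orientation): joint-space move of the TCP to a pose.
- robot.servo_line(position, ori=None, speed=0.15): straight line of the TCP; ori=None keeps the orientation; speed is the mean speed in m/s.
- robot.movej(angles): joint-space move.
- robot.move_gripper(opening): opening from 0.0 (shut) to 1.0 (fully open); the grip force is fixed at half the most; returns when the fingers have stopped.
- robot.dwell(seconds).
- robot.ik(position, orientation): joint angles nearest the present ones, or None.
- robot.grab_frame(name): name is "scene" or "top" or "wrist"; returns (picture, depth): 420x560x3 uint8, red, green, blue; 420x560 float32, m along the optical axis (not along the pixel's ray), 0 where there is no reading.
- robot.camera_info(name): a dict with "vfov" (degrees; the focal length in pixels is half the picture's height over the tangent of half this angle, whatever the lens; pixels are square), "cx", "cy" (the principal point, pixels), "view" (4x4, takes a point from world to camera coordinates); the wrist camera has in their place "T_tool_cam" (4x4, takes a point from camera to tool coordinates, whose origin is the TCP and whose axes are the flange's). Camera axes: x right, y down, z forward; pixel columns grow to the right and rows downward; lengths in m; the calibration is good to about 2 mm. The wrist camera is an equidistant fisheye: a pixel r from the principal point sees the ray r / f radians off the axis. A picture is of the moment at which its call begins: read the wrist's pose just before it. camera_info takes no time and is no camera call.
A pose or a line that the arm cannot do raises robot.Unreachable and nothing moves.
- robot.job_done(): hands the job in, once; it reports no verdict.
Readings, each from a call of its own:
- robot.read_t(): time.
- robot.read_qpos(): joint angles.
- robot.read_qvel(): joint speeds.
- robot.read_effort(): joint torques, N m.
- robot.read_position(): TCP position.
- robot.read_tcp_rot(): TCP orientation.
- robot.read_force(): force on the tool from outside, world axes, zero at the start.
- robot.read_ft_torque(): the same for the moment, N m.
- robot.read_grip_width(): opening from 0.0 (shut) to 1.0 (fully open).
Only numpy, scipy, OpenCV 4.12 (cv2) and the standard library are available. Lean on these libraries where they do the work, as an engineer would, in place of code of your own. Each camera call takes 0.05 s, during which the arm holds its last target.

## Task

Pull up the spring-loaded black knob that locks the tilted chocolate tasting wheel, turn the wheel anticlockwise to the very next hole (the one ringed in red) and let the pin snap in, so that the empty bay comes to the wheel's low side. Then set the loaded white sample tray over the bay's two brass pins until it lies flush on the wheel, and let go. Do not touch the lamp over the wheel, and leave the cups, the takeaway coffee and the jug standing where they are.

Things in the scene. Friction and masses are not known exactly. Their poses are not given: they have to be found in the camera images.
- hub (a point): Centre of the top face of the tasting wheel, a dark wooden disc 216 mm across, 10 mm thick, about 127 mm above the counter. Point and axes are fixed: z is the wheel's axis, square to its face, leaning 30 degrees from vertical towards its low front side, which faces roughly to the robot's right; x points uphill in the wheel's plane, roughly to the robot's left; y roughly towards the robot.
- ring: Fixed aluminium index ring under the wheel, 290 mm across, origin at the centre of its top face (14 mm below the hub point along z), axes as the hub's. Nine holes every 40 degrees at radius 125 mm, each 10 mm wide; the plunger's round-nosed pin is 8 mm. The plunger starts in the hole 210 degrees anticlockwise from x; the red one at 250 is next to it.
- red_hole (a point): Mouth of the hole ringed in red, on the ring's top face at radius 125 mm, 250 degrees anticlockwise from the hub's x axis (the wheel's side away from the robot). Fixed; axes as the hub's.
- wheel (a joint): Turn of the wheel about the hub's z, rad, anticlockwise seen from above positive: 0 at the start, 0.698 (40 degrees) with the plunger at the red hole, range -0.8 to 1.5. Drag about 1 N at the knob; it stays where it is left. Locked, it has about 0.01 rad of play either way.
- plunger (a joint): Lift of the plunger along the wheel's axis, m: 0 with its pin fully home in a hole, 0.008 when the pin rides on the ring between holes (it must be lifted farther than that, say 0.012, to turn freely), 0.018 at its stop. The spring pulls it home with 6 N at 0, growing to 9 or 10 N.
- knob (a point): Grip point of the plunger, on its axis, 31 mm above the wheel's face when home; it rises with the plunger. A black round knob with brass end, 24 mm across, axis parallel to the wheel's, on a lug at the rim (radius 125 mm), turning with the wheel. The knob reaches from 21 mm below to 16 mm above this point; below is a steel collar 26 mm across, its top 25 mm below this point (knob home).
- bay (a point): Centre of the empty bay (flat black rectangle edged in brass, 94 x 60 mm) on the wheel's face, 55 mm from its centre; turns with it. z: wheel's axis, x: the bay's long direction, y: outwards from the wheel's centre. At 140 degrees from the hub's x at first, at 180 (low side) when indexed. Brass pins 8 mm across, 12 mm tall, round-tipped, stand at x = -34 and +34 mm, y = 0.
- tray: Loose tray, 0.1 to 0.2 kg, flat on the counter right of the stand: white plate 90 (x) x 56 (y) x 6 mm, through holes 11 mm wide at x = -34 and +34 mm, y = 0. Brass bar grip in its middle, 36 mm long (x), 12 mm thick (y), from 6 to 42 mm above the underside. A chocolate 14 x 12 x 7 mm is fixed near each corner. Origin: centre of the underside, z up. It fits the bay either way round.
- lamp: Light bar over the wheel: 300 mm long (along the hub's y), 30 wide, 16 thick, parallel to the wheel, its centre 45 mm uphill (x) and 130 mm up (z) from the ring's origin. Brass post behind the wheel. A vertical gripper hits it with the knob at the red hole; one in line with the wheel's axis has 70 mm beside its centreline. Origin: foot of the stand, 115 mm straight below the ring's.
- cups: Loose upside-down stack of paper cups, 84 mm across, 150 mm tall, a bystander. Origin: centre of the underside.
- coffee: Loose lidded takeaway cup, 82 mm across, 107 mm tall, a bystander. Origin: centre of the underside.
- jug: Loose white jug with a handle, 110 mm across (140 with the handle), 223 mm tall, a bystander. Origin: centre of the underside.
Mind the look-alikes: they are no part of the job. What is meant by the tray is not blue or purple, and is the larger of those in its own colour.

How it is judged (in metres and radians):
On the way, in this order (a step that is already met when the one before it is completed fails the run):
1. the plunger is pulled clear of its hole (more than 9 mm) while the wheel is still near its first place, the tray not yet on the wheel (value of joint plunger above 0.009 m and value of joint wheel between -0.2 and 0.2 rad and distance between tray and bay above 0.1 m), for 0.1 s.
2. the wheel stands at the red hole with the pin snapped home, the tray not yet on the wheel (value of joint wheel between 0.66 and 0.74 rad and value of joint plunger below 0.002 m and distance between tray and bay above 0.1 m), for 0.2 s.
At the end, for the whole second after the job is handed in: The wheel is at the red hole (0.66 to 0.74 rad) with the plunger home (under 2 mm); the tray lies on the bay over both pins, flush (underside within 2 mm of the wheel's face, within 3 degrees of parallel), centred within 4 mm, at rest and let go (value of joint wheel between 0.66 and 0.74 rad and value of joint plunger below 0.002 m and z of tray in the frame of bay between -0.003 and 0.002 m and distance between tray and bay below 0.004 m and angle between the z axis of tray and the z axis of bay, either way round below 0.05 rad and angle between the x axis of tray and the x axis of bay, either way round below 0.1 rad and linear speed of tray below 0.02 m/s); the robot touches nothing.
It fails at once if the lamp is touched (more than 2 N) (contact force between any of the arm, the fingers, tray and lamp above 2 N).
It fails at once if a bystander is shifted by more than 20 mm or tipped (distance of any of cups, coffee, jug from where it was at the start of the episode above 0.02 m or angle between any of cups, coffee, jug's own z axis and vertical above 0.25 rad).
It also fails if it takes over 56 s, if anything falls off the work surface, if the arm or the gripper's body presses on something with over 40 N, if the wrist force passes 120 N, or if a joint passes its speed limit or range.

## Working session

There is one attempt and no reset: what is moved stays moved. The work goes in short steps, each a Python script; the robot and the scene stay as the last script left them, time stands still between calls to the robot, and variables do not carry over. Pictures are saved under pics/ and viewed, and the job is handed in when it is done.

```bash
ls; mkdir -p pics
python3 - <<'E'
from rig import robot
import cv2,numpy as np
for n in ["scene","top","wrist"]:
    im,d=robot.grab_frame(n)
    cv2.imwrite(f"pics/{n}0.png",im[:,:,::-1]); np.save(f"pics/{n}0.npy",d)
    ci=robot.camera_info(n); print(n,{k:(np.round(v,4).tolist() if k!='vfov' else v) for k,v in ci.items()})
print(robot.read_t(),robot.read_position(),robot.read_tcp_rot(),robot.read_grip_width())
E
```

```text
pics
scene {'vfov': 53.24110735646145, 'cx': 281.1902, 'cy': 211.891, 'view': [[0.4032, 0.9151, -0.0069, -0.231], [0.8717, -0.3864, -0.3014, -0.4469], [-0.2785, 0.1155, -0.9535, 1.2397], [0.0, 0.0, 0.0, 1.0]]}
top {'vfov': 50.701747002794605, 'cx': 281.4856, 'cy': 213.1524, 'view': [[0.0042, -1.0, 0.0027, -0.007], [-0.9927, -0.0045, -0.1205, 0.5578], [0.1206, -0.0021, -0.9927, 1.1627], [0.0, 0.0, 0.0, 1.0]]}
wrist {'vfov': 65.70646984690485, 'cx': 278.7157, 'cy': 210.8606, 'T_tool_cam': [[0.0009, -0.9596, -0.2812, 0.0768], [1.0, 0.0007, 0.0007, -0.0002], [-0.0005, -0.2812, 0.9596, -0.1578], [0.0, 0.0, 0.0, 1.0]]}
0.15 [ 0.19986292 -0.64437465  0.22588056] [[-9.55133360e-01 -2.96175729e-01 -4.49184889e-04]
 [-2.96176050e-01  9.55132748e-01  1.08683030e-03]
 [ 1.07138441e-04  1.17110568e-03 -9.99999309e-01]] 1.000258507825542
```

View pics/scene0.png

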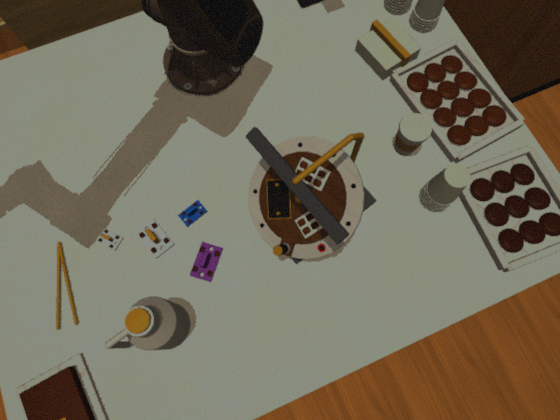

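View pics/top0.png

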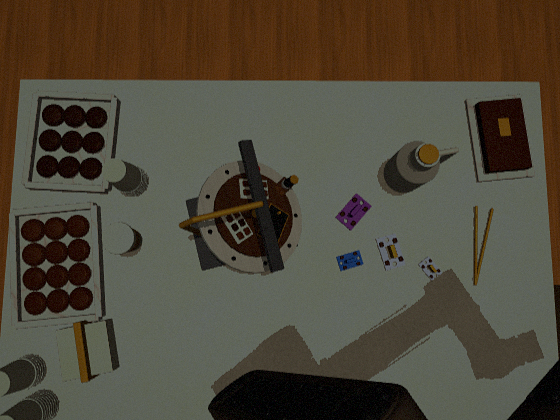

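View pics/wrist0.png

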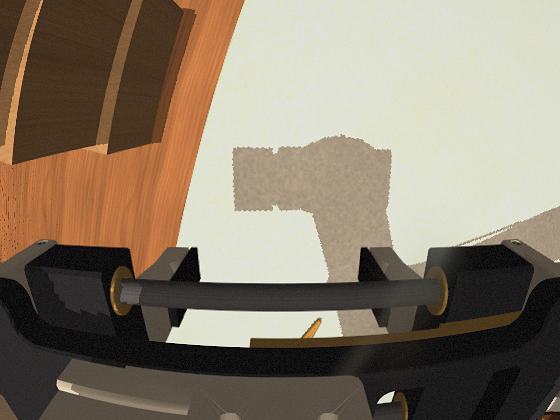

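```bash
cat > h.py <<'E'
import numpy as np,cv2
from rig import robot
def K(ci,H=420): return H/2/np.tan(np.radians(ci['vfov'])/2)
def cloud(n,d):
    ci=robot.camera_info(n); f=K(ci); v,u=np.mgrid[:420,:560]
    P=np.stack([(u-ci['cx'])/f*d,(v-ci['cy'])/f*d,d],-1)
    V=np.array(ci['view']); W=(P-V[:3,3])@V[:3,:3]
    W[d<=0]=np.nan
    return W
def proj(n,p):
    ci=robot.camera_info(n); f=K(ci); V=np.array(ci['view']); c=(V[:3,:3]@np.asarray(p).T).T+V[:3,3]
    return np.stack([c[...,0]/c[...,2]*f+ci['cx'],c[...,1]/c[...,2]*f+ci['cy']],-1)
E
python3 - <<'E'
from h import *
for n,box in [("scene",(235,120,395,275)),("top",(180,130,320,280))]:
    im=cv2.imread(f"pics/{n}0.png"); W=cloud(n,np.load(f"pics/{n}0.npy"))
    x0,y0,x1,y1=box
    cv2.imwrite(f"pics/{n}_w.png",cv2.resize(im[y0:y1,x0:x1],None,fx=3.8,fy=3.8,interpolation=cv2.INTER_CUBIC))
    tb=(85,180,230,290) if n=="scene" else (330,190,450,290)
    a,b,c,d=tb
    cv2.imwrite(f"pics/{n}_t.png",cv2.convertScaleAbs(cv2.resize(im[b:d,a:c],None,fx=5,fy=5,interpolation=cv2.INTER_CUBIC),alpha=1.5))
    pts=[(155,238),(110,238),(192,213),(207,262),(150,320),(413,130),(445,187),(300,200),(280,250),(321,247)] if n=="scene" else [(389,252),(429,267),(122,240),(125,176),(291,182),(248,215)]
    for p in pts: print(n,p,np.round(W[p[1],p[0]],4))
    print("table",np.nanmedian(W[200:300,400:420] if n=="top" else W[100:150,130:180],axis=(0,1)))
E
```

```text
scene (155, 238) [ 0.4705 -0.295   0.0424]
scene (110, 238) [ 0.4173 -0.4028  0.022 ]
scene (192, 213) [ 0.4377 -0.1911  0.0186]
scene (207, 262) [ 0.5731 -0.2007  0.0203]
scene (150, 320) [ 0.6831 -0.3225  0.217 ]
scene (413, 130) [0.49   0.398  0.1047]
scene (445, 187) [0.6594 0.38   0.1296]
scene (300, 200) [0.5876 0.0367 0.2489]
scene (280, 250) [ 0.6386 -0.031   0.1186]
scene (321, 247) [0.6655 0.0608 0.094 ]
table [ 0.14398396 -0.19914653  0.00071499]
top (389, 252) [ 0.4551 -0.2966  0.0167]
top (429, 267) [ 0.4152 -0.4033  0.0176]
top (122, 240) [0.4792 0.3962 0.1061]
top (125, 176) [0.6356 0.3834 0.142 ]
top (291, 182) [ 0.6271 -0.0282  0.1176]
top (248, 215) [0.5404 0.0781 0.1358]
table [ 4.62733638e-01 -3.56941819e-01 -1.05431147e-04]
```

Run:
```python
from h import *
from scipy.optimize import least_squares
allp=[]
for n in ["scene","top"]:
    im=cv2.imread(f"pics/{n}0.png"); W=cloud(n,np.load(f"pics/{n}0.npy"))
    z=W[...,2]
    hsv=cv2.cvtColor(im,cv2.COLOR_BGR2HSV)
    # region near wheel, ring: bright low sat
    c=W[195,300] if n=="scene" else W[215,248]
    m=(np.linalg.norm(W[...,:2]-c[:2],axis=-1)<0.2)&(z>0.025)&(z<0.22)
    br=hsv[...,2]; print(n,m.sum(),np.percentile(br[m],[10,50,90]))
    P=W[m]
    # ransac plane with 30deg tilt
    rng=np.random.default_rng(0);best=0
    for _ in range(2000):
        s=P[rng.choice(len(P),3,False)]; nn=np.cross(s[1]-s[0],s[2]-s[0]); l=np.linalg.norm(nn)
        if l<1e-5: continue
        nn/=l; nn*=np.sign(nn[2])
        if abs(np.degrees(np.arccos(nn[2]))-30)>3: continue
        k=(abs((P-s[0])@nn)<0.002).sum()
        if k>best: best=k;bn=nn;bp=s[0]
    inl=abs((P-bp)@bn)<0.003
    q=P[inl].mean(0);_,_,vt=np.linalg.svd(P[inl]-q);bn=vt[2]*np.sign(vt[2][2])
    print(n,best,"normal",bn,"tilt",np.degrees(np.arccos(bn[2])),"yaw of downhill",np.degrees(np.arctan2(bn[1],bn[0])),"q",q)
    for off in np.arange(-0.03,0.03,0.002):
        print(round(off,3),int((abs((P-q)@bn-off)<0.001).sum()),end=' ; ')
    print()
    np.save(f"pics/{n}_P.npy",P)
```

```text
scene 9134 [ 37.  84. 138.]
scene 3077 normal [ 0.12755558 -0.48375624  0.86585765] tilt 30.019217510871606 yaw of downhill -75.22860402480296 q [0.54896158 0.08554632 0.12412974]
-0.03 3 ; -0.028 4 ; -0.026 4 ; -0.024 3 ; -0.022 2 ; -0.02 4 ; -0.018 3 ; -0.016 3 ; -0.014 4 ; -0.012 4 ; -0.01 10 ; -0.008 19 ; -0.006 18 ; -0.004 173 ; -0.002 984 ; 0.0 1786 ; 0.002 955 ; 0.004 133 ; 0.006 17 ; 0.008 30 ; 0.01 119 ; 0.012 842 ; 0.014 1669 ; 0.016 1022 ; 0.018 298 ; 0.02 266 ; 0.022 144 ; 0.024 65 ; 0.026 142 ; 0.028 156 ; 
top 7490 [18.9 54.  97. ]
top 2298 normal [ 0.12405132 -0.48467872  0.86585091] tilt 30.01998896965775 yaw of downhill -75.64359599775476 q [0.53166488 0.09237155 0.13012451]
-0.03 2 ; -0.028 2 ; -0.026 1 ; -0.024 0 ; -0.022 2 ; -0.02 0 ; -0.018 1 ; -0.016 1 ; -0.014 6 ; -0.012 4 ; -0.01 12 ; -0.008 23 ; -0.006 34 ; -0.004 162 ; -0.002 725 ; 0.0 1347 ; 0.002 892 ; 0.004 210 ; 0.006 30 ; 0.008 36 ; 0.01 135 ; 0.012 627 ; 0.014 1156 ; 0.016 874 ; 0.018 291 ; 0.02 237 ; 0.022 127 ; 0.024 52 ; 0.026 100 ; 0.028 132 ;
```

View pics/scene_w.png

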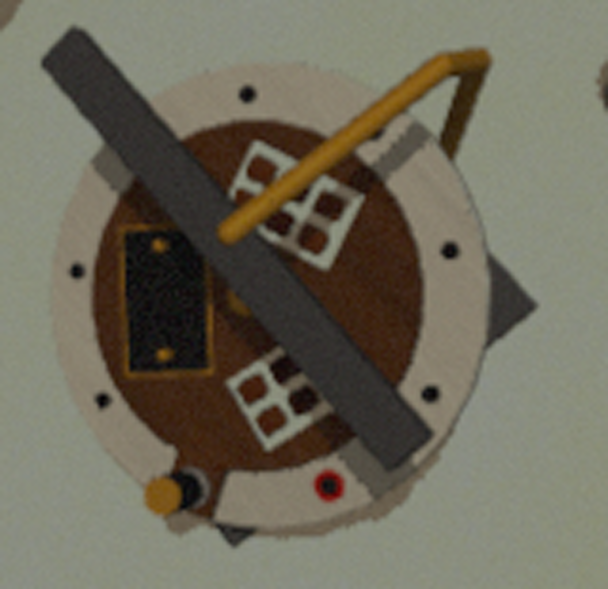

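View pics/scene_t.png

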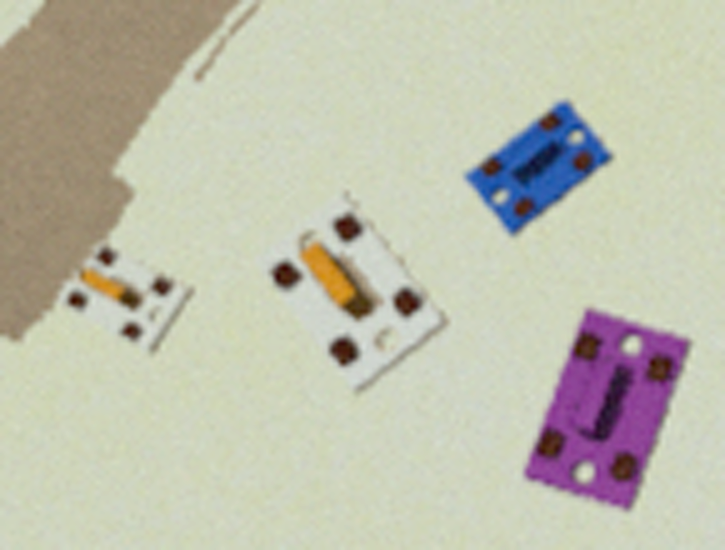

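View pics/top_w.png

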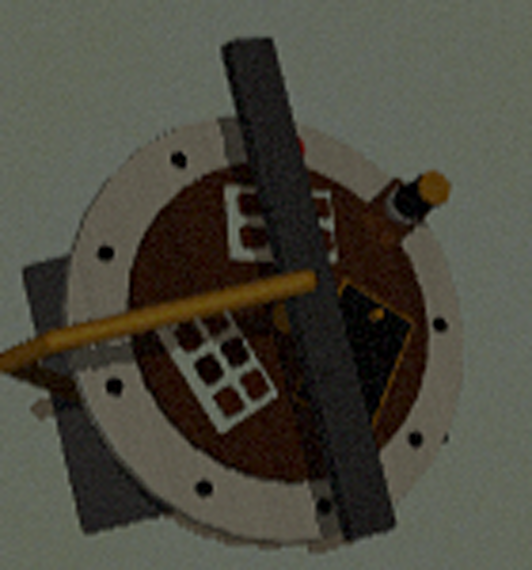

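```bash
cat >> h.py <<'E'
def wheelR(yaw):
    # yaw=downhill azimuth (rad)
    z=np.array([np.sin(np.pi/6)*np.cos(yaw),np.sin(np.pi/6)*np.sin(yaw),np.cos(np.pi/6)])
    x=-np.array([np.cos(np.pi/6)*np.cos(yaw),np.cos(np.pi/6)*np.sin(yaw),-np.sin(np.pi/6)])
    return np.stack([x,np.cross(z,x),z],1)
def polar(r,a,z=0): return np.array([r*np.cos(np.radians(a)),r*np.sin(np.radians(a)),z])
E
python3 - <<'E'
from h import *
from scipy.optimize import least_squares
obs={}
sc=lambda l,x0,y0:[(x0+(x+.5)/3.8-.5,y0+(y+.5)/3.8-.5) for x,y in l]
obs["scene"]=np.array(sc([(247,93),(78,271),(102,400),(450,250),(431,393),(329,486)],235,120))
obs["top"]=np.array(sc([(179,159),(105,253),(114,386),(204,488),(416,439),(440,324)],180,130))
# refine by dark centroid
for n in obs:
    g=cv2.imread(f"pics/{n}0.png",0).astype(float)
    for i,(u,v) in enumerate(obs[n]):
        if n=="scene" and i==5: continue
        for _ in range(3):
            u0,v0=int(round(u)),int(round(v)); w=g[v0-3:v0+4,u0-3:u0+4]; 
            ww=np.clip(np.percentile(w,70)-w-8,0,None); vv,uu=np.mgrid[v0-3:v0+4,u0-3:u0+4]
            u,v=(ww*uu).sum()/ww.sum(),(ww*vv).sum()/ww.sum()
        obs[n][i]=u,v
angs=210+40*np.arange(9)
def res(p,names,full=False):
    R=wheelR(p[2]);o=[]
    H=np.array([R@polar(.125,a)+[p[0],p[1],p[3]] for a in angs])
    for n in names:
        q=proj(n,H)
        for u in obs[n]:
            d=q-u; k=np.argmin((d**2).sum(1)); o+=list(d[k])
    o=np.array(o)
    return o if full else np.append(o,(p[3]-.115)/.002)
for names in (["scene"],["top"],["scene","top"]):
    r=least_squares(res,[0.54,0.085,np.radians(-75.4),.115],args=(names,))
    print(names,r.x[:2],np.degrees(r.x[2]),r.x[3]);print(np.round(res(r.x,names,True).reshape(-1,2),1).tolist())
p=r.x;R=wheelR(p[2]);C=np.array([p[0],p[1],p[3]])
print(R)
for n in ["scene","top"]:
    W=cloud(n,np.load(f"pics/{n}0.npy")); L=(W-C)@R
    L=L[np.isfinite(L[...,0])]
    m=abs(L[:,2])<.003; rr=np.hypot(L[m,0],L[m,1]); print(n,"zmed",np.median(L[m,2]))
    A=np.degrees(np.arctan2(L[m,1],L[m,0]))
    for a in range(-180,180,40):
        k=(abs((A-a+180)%360-180)<12)&(rr<.17); 
        if k.sum()>20: print(a,np.percentile(rr[k],[2,98]).round(4),end=' ')
    # wheel face
    m=abs(L[:,2]-.014)<.003; print("\nface z",np.median(L[m,2]))
    # knob
    m=(L[:,2]>.02)&(np.hypot(L[:,0]-polar(.125,210)[0],L[:,1]-polar(.125,210)[1])<.03); k=L[m]
    t=k[k[:,2]>.056];print("knob top",len(t),np.median(t,0),np.ptp(t,axis=0), "expected",polar(.125,210,.014+.047))
    # lamp
    m=(L[:,2]>.115)&(L[:,2]<.15)&(abs(L[:,0]-.045)<.1)&(abs(L[:,1])<.2);k=L[m]; print("lamp",np.percentile(k,[2,50,98],axis=0).round(3).tolist())
E
```

```text
['scene'] [0.5435326  0.06689619] -75.41997563360907 0.11501659028377495
[[0.0, 0.0], [-0.0, 0.0], [0.0, 0.0], [0.0, 0.0], [0.0, 0.0], [-0.1, -0.1]]
['top'] [0.54451719 0.06773722] -75.4207201646703 0.11488870162951843
[[-0.1, 0.0], [-0.1, 0.1], [-0.1, -0.0], [-0.1, -0.0], [-0.1, 0.1], [0.5, -0.1]]
['scene', 'top'] [0.5440104  0.06723672] -75.46582187285311 0.11533494543053888
[[0.3, 0.1], [0.2, 0.1], [0.2, 0.1], [0.3, 0.1], [0.3, 0.1], [0.1, 0.0], [0.1, 0.2], [0.1, 0.2], [0.1, 0.1], [0.0, 0.2], [0.1, 0.3], [0.7, 0.1]]
[[-2.17335553e-01 -9.67998111e-01  1.25478740e-01]
 [ 8.38310955e-01 -2.50957480e-01 -4.83999056e-01]
 [ 5.00000000e-01 -1.38777878e-17  8.66025404e-01]]
scene zmed -0.00036958677601298416
-180 [0.1116 0.1415] -140 [0.1087 0.1426] -100 [0.1074 0.143 ] -60 [0.1071 0.1439] -20 [0.1076 0.1448] 20 [0.109  0.1449] 60 [0.112  0.1448] 100 [0.1135 0.1432] 140 [0.1138 0.142 ] 
face z 0.013697184196186686
knob top 82 [-0.10626211 -0.06188284  0.06039968] [0.0233241  0.02331365 0.00621386] expected [-0.10825318 -0.0625      0.061     ]
lamp [[0.032, -0.144, 0.121], [0.049, -0.004, 0.137], [0.105, 0.141, 0.142]]
top zmed -0.0003985501461591446
-180 [0.1153 0.1428] -140 [0.1147 0.1425] -100 [0.1119 0.1424] -60 [0.1086 0.1438] -20 [0.1073 0.1451] 20 [0.1066 0.145 ] 60 [0.1073 0.1449] 100 [0.1088 0.1433] 140 [0.1133 0.143 ] 
face z 0.013721557229335254
knob top 65 [-0.10582429 -0.06194159  0.05997234] [0.02371329 0.02194039 0.0083656 ] expected [-0.10825318 -0.0625      0.061     ]
lamp [[0.032, -0.142, 0.121], [0.052, 0.003, 0.137], [0.105, 0.144, 0.141]]
```

```bash
cat >> h.py <<'E'
C=np.array([.5437,.0674,.1152]); YAW=np.radians(-75.45); RW=wheelR(YAW)
RT=np.stack([-RW[:,0],RW[:,1],-RW[:,2]],1)   # tool ori in line with wheel axis, cam downhill
def H2W(p): return C+RW@np.asarray(p)          # ring frame -> world
def tcp_for(g,R=None):                          # grasp point world -> TCP
    R=RT if R is None else R
    return np.asarray(g)+R[:,2]*.019
E
python3 - <<'E'
from h import *
for nm,p in [("knob0",polar(.125,210,.048)),("knob0 up",polar(.125,210,.065)),("knob0 high",polar(.125,210,.16)),("knob1",polar(.125,250,.065)),("knob1hi",polar(.125,250,.2)),("bay",[-.055,0,.05]),("bayhi",[-.055,0,.15])]:
    w=H2W(p); 
    for s in (1,-1):
        R=RT@np.diag([s,s,1]); q=robot.ik(tcp_for(w,R),R)
        print(nm,w.round(3),s,None if q is None else np.round(q,1))
# brass pole points & tray
for n in ["scene","top"]:
    im=cv2.imread(f"pics/{n}0.png"); W=cloud(n,np.load(f"pics/{n}0.npy")); hsv=cv2.cvtColor(im,cv2.COLOR_BGR2HSV)
    m=(W[...,2]>.15)&(np.hypot(W[...,0]-.54,W[...,1]-.1)<.2)
    k=W[m]; print(n,"tall max z",np.nanmax(k[:,2]),k[np.nanargmax(k[:,2])])
    b=m&(hsv[...,0]>10)&(hsv[...,0]<30)&(hsv[...,1]>150); k=W[b]; print("brass",np.nanpercentile(k,[2,50,98],axis=0).round(3).tolist())
    # tray
    c=np.array([.465,-.293]); m=(np.hypot(W[...,0]-c[0],W[...,1]-c[1])<.07)&(W[...,2]>.003)
    pl=m&(W[...,2]<.016); bar=m&(W[...,2]>.03)
    print(n,pl.sum(),bar.sum(), W[bar].mean(0), np.median(W[bar][:,2]))
    pts=W[m][:,:2].astype(np.float32); print("minAreaRect",cv2.minAreaRect(pts))
    bp=W[bar][:,:2].astype(np.float32); print("bar",cv2.minAreaRect(bp))
E
```

```text
knob0 [ 0.634 -0.031  0.103] 1 [ -3.2  32.1   5.  -29.5 -75.   28.6]
knob0 [ 0.634 -0.031  0.103] -1 [  -3.2   32.1    5.   -29.5  -75.  -151.4]
knob0 up [ 0.636 -0.039  0.117] 1 [ -3.8  31.5   6.2 -29.2 -76.8  28.2]
knob0 up [ 0.636 -0.039  0.117] -1 [  -3.8   31.5    6.2  -29.2  -76.8 -151.8]
knob0 high [ 0.648 -0.085  0.2  ] 1 [ -7.2  29.7  14.  -27.7 -86.8  26.4]
knob0 high [ 0.648 -0.085  0.2  ] -1 [  -7.2   29.7   14.   -27.7  -86.8 -153.6]
knob1 [0.675 0.03  0.15 ] 1 [  1.8  31.4  11.1 -29.8 -78.6  21.2]
knob1 [0.675 0.03  0.15 ] -1 [   1.8   31.4   11.1  -29.8  -78.6 -158.8]
knob1hi [ 0.692 -0.036  0.267] 1 [ -3.2  29.6  23.  -28.5 -93.   18.6]
knob1hi [ 0.692 -0.036  0.267] -1 [  -3.2   29.6   23.   -28.5  -93.  -161.4]
bay [ 0.562 -0.003  0.131] 1 [ -1.   24.3  -4.  -30.2 -73.   27.5]
bay [ 0.562 -0.003  0.131] -1 [  -1.    24.3   -4.   -30.2  -73.  -152.5]
bayhi [ 0.575 -0.051  0.218] 1 [ -5.1  21.8   4.  -28.3 -83.9  25.7]
bayhi [ 0.575 -0.051  0.218] -1 [  -5.1   21.8    4.   -28.3  -83.9 -154.3]
scene tall max z 0.2848288446217881 [0.51583906 0.18118349 0.28482884]
brass [[0.457, 0.044, 0.151], [0.539, 0.126, 0.175], [0.61, 0.215, 0.281]]
scene 794 82 [ 0.45723615 -0.30137194  0.04123738] 0.04230922325192583
minAreaRect ((0.463320255279541, -0.29328104853630066), (0.13126905262470245, 0.13554374873638153), 35.647911071777344)
bar ((0.4562019109725952, -0.30200475454330444), (0.037725575268268585, 0.012381399050354958), 16.63412094116211)
top tall max z 0.2847948548866029 [0.51397204 0.1795689  0.28479485]
brass [[0.456, 0.043, 0.151], [0.528, 0.125, 0.256], [0.61, 0.214, 0.282]]
top 619 76 [ 0.45577147 -0.30161138  0.03999052] 0.04080203448715255
minAreaRect ((0.4665454924106598, -0.29036611318588257), (0.13414129614830017, 0.13268736004829407), 81.80943298339844)
bar ((0.45636412501335144, -0.3021920919418335), (0.03490253537893295, 0.012689379043877125), 17.871910095214844)
```

```bash
cat > s1.py <<'E'
from h import *
t0=robot.read_t()
robot.goto([.58,-.22,.36],RT); print(robot.read_t()-t0)
robot.goto(tcp_for(H2W(polar(.125,210,.048+.08))),RT); print(robot.read_t()-t0)
p=robot.read_position();R=np.array(robot.read_tcp_rot())
im,d=robot.grab_frame("wrist"); cv2.imwrite("pics/w1.png",im[:,:,::-1]); np.savez("pics/w1.npz",d=d,p=p,R=R)
print(p,(p-tcp_for(H2W(polar(.125,210,.128)))),(R-RT).round(4).tolist(),robot.read_force(),robot.read_t())
E
python3 s1.py
```

```text
2.0833
3.125
[ 0.6420489  -0.06153788  0.15667643] [ 0.00060928 -0.00114398  0.00120625] [[0.0005, -0.0001, 0.0018], [-0.0006, 0.0005, -0.0007], [0.0012, -0.0015, -0.0007]] [-0.09030812 -0.10920842  0.6193079 ] 3.325
```

View pics/w1.png

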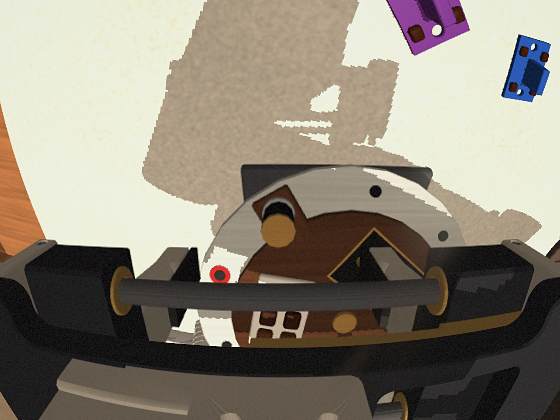

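```bash
cat >> h.py <<'E'
def wcloud(d,p,R):
    ci=robot.camera_info("wrist"); f=K(ci); T=np.array(ci['T_tool_cam']); v,u=np.mgrid[:420,:560]
    du,dv=u-ci['cx'],v-ci['cy']; r=np.hypot(du,dv)+1e-9; th=r/f
    X=np.stack([np.tan(th)*du/r*d,np.tan(th)*dv/r*d,d],-1); X[d<=0]=np.nan
    return (X@T[:3,:3].T+T[:3,3])@R.T+p
def wproj(P,p,R):
    ci=robot.camera_info("wrist"); f=K(ci); T=np.array(ci['T_tool_cam'])
    c=((np.asarray(P)-p)@R-T[:3,3])@T[:3,:3]
    r=np.hypot(c[...,0],c[...,1]); th=np.arctan2(r,c[...,2])
    return np.stack([ci['cx']+f*th*c[...,0]/r,ci['cy']+f*th*c[...,1]/r],-1)
E
python3 - <<'E'
from h import *
z=np.load("pics/w1.npz");d,p,R=z['d'],z['p'],z['R']; W=wcloud(d,p,R); L=(W-C)@RW
im=cv2.imread("pics/w1.png")
m=np.isfinite(L[...,0])&(np.hypot(L[...,0]+.108,L[...,1]+.0625)<.025)&(L[...,2]>.055)&(L[...,2]<.07)
k=L[m];print("knob top",m.sum(),np.median(k,0),k.min(0),k.max(0),"pix",np.argwhere(m).mean(0)[::-1])
print("model pix",wproj(H2W(polar(.125,210,.061)),p,R))
for a in angs if 'angs' in globals() else 210+40*np.arange(9):
    print(a%360,wproj(H2W(polar(.125,a)),p,R).round(1))
f=np.isfinite(L[...,2]);r=np.hypot(L[...,0],L[...,1])
A=np.degrees(np.arctan2(L[...,1],L[...,0]))%360
mm=f&(r>.115)&(r<.14)&(A>240)&(A<262);print("ring z",np.median(L[mm][:,2]))
mm=f&(r<.14)&(r>.115)&(A>130)&(A<190);print("ring z low",np.median(L[mm][:,2]))
mm=f&(r<.1)&(A>140)&(A<250)&(abs(L[...,2]-.014)<.006);print("face z",np.median(L[mm][:,2]))
mm=f&(abs(L[...,2])<.004)
for a in (145,160,175,190,225,235): 
    k=mm&(abs(A-a)<5)&(r<.16); print(a,np.percentile(r[k],[1,99]).round(4) if k.sum()>10 else None)
E
```

```text
knob top 945 [-0.11124687 -0.06252622  0.06120628] [-0.12244868 -0.07411566  0.05508289] [-0.09845145 -0.05085308  0.06346157] pix [277.71746032 229.42857143]
model pix [278.03700214 233.50855055]
210 [278.2 208.8]
250 [219.7 275.9]
290 [226.4 345.8]
330 [278.2 387.9]
10 [347.9 393.3]
50 [412.5 363. ]
90 [450.6 304.9]
130 [441.7 236.9]
170 [374.7 192.6]
ring z 0.0006359474673797816
ring z low 0.2007137786916571
face z 0.014592353155101214
145 [0.1092 0.1455]
160 [0.1087 0.1458]
175 [0.1083 0.1457]
190 [0.1081 0.1461]
225 [0.108  0.1456]
235 [0.1077 0.1451]
```

```bash
cat > s2.py <<'E'
from h import *
def rep(s):
    p=robot.read_position();R=np.array(robot.read_tcp_rot()); g=p-R[:,2]*.019
    print(s,"t",round(robot.read_t(),2),"grasp in ring",((g-C)@RW).round(4),"F ring",(np.array(robot.read_force())@RW).round(1),"w",round(robot.read_grip_width()*88,1))
if __name__=="__main__":
    robot.move_gripper(.65); rep("open")
    robot.servo_line(tcp_for(H2W(polar(.125,210,.048))),RT,.08); rep("down")
    robot.dwell(.2); rep("settled")
    robot.move_gripper(0); rep("grip")
E
python3 s2.py
```

```text
open t 4.06 grasp in ring [-0.1082 -0.0625  0.1279] F ring [ 0.3 -0.2 -0.4] w 57.5
down t 5.21 grasp in ring [-0.1083 -0.0628  0.0486] F ring [0.6 0.1 0.1] w 57.2
settled t 5.41 grasp in ring [-0.1083 -0.0627  0.0485] F ring [ 0.1 -0.5  0.5] w 57.1
grip t 6.05 grasp in ring [-0.1084 -0.0627  0.048 ] F ring [-0.4 -1.2 -1. ] w 23.5
```

Run:
```python
from s2 import *
robot.servo_line(tcp_for(H2W(polar(.125,210,.048+.0145))),RT,.03); rep("lift"); robot.dwell(.3); rep("hold")
im,d=robot.grab_frame("wrist"); cv2.imwrite("pics/w2.png",im[:,:,::-1])
```

```text
lift t 6.68 grasp in ring [-0.1084 -0.0624  0.0622] F ring [-3.6 -2.7 -8.7] w 23.5
hold t 6.98 grasp in ring [-0.1083 -0.0624  0.0623] F ring [ -3.9  -3.2 -10.3] w 23.4
```

View pics/w2.png

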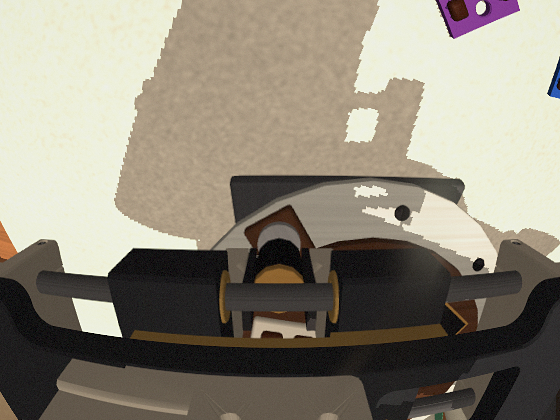

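Run:
```python
from s2 import *
for a in np.arange(215,251,5):
    robot.servo_line(tcp_for(H2W(polar(.125,a,.048+.0145))),RT,.05)
    F=np.array(robot.read_force())@RW
    if a%10==0: rep(str(a))
    if np.abs(F).max()>40: rep("HIGH"); break
robot.dwell(.2); rep("end")
```

```text
220 t 7.77 grasp in ring [-0.0947 -0.0809  0.0623] F ring [-0.2 -0.3 -9.9] w 23.8
230 t 8.5 grasp in ring [-0.0801 -0.0959  0.0625] F ring [-0.1  2.7 -9.4] w 23.6
240 t 9.23 grasp in ring [-0.062  -0.1086  0.0625] F ring [-1.2  2.9 -9.6] w 23.3
250 t 9.97 grasp in ring [-0.0418 -0.1179  0.0625] F ring [-1.6  3.5 -9.2] w 23.7
end t 10.17 grasp in ring [-0.0424 -0.1176  0.0625] F ring [-0.3  2.6 -9.2] w 23.8
```

Forces stay small. Lower towards the hole and watch the spring force.

Run:
```python
from s2 import *
for l in (.0095,.0065,.003,.001):
    robot.servo_line(tcp_for(H2W(polar(.125,250,.048+l))),RT,.03); robot.dwell(.1); rep(f"lift {l}")
    if (np.array(robot.read_force())@RW)[2]>5: print("blocked"); break
```

```text
lift 0.0095 t 10.58 grasp in ring [-0.0426 -0.1175  0.0577] F ring [-0.3  3.3 -8.5] w 23.1
lift 0.0065 t 10.93 grasp in ring [-0.0426 -0.1176  0.0551] F ring [ 0.1  3.5 -5.8] w 23.5
lift 0.003 t 11.3 grasp in ring [-0.0415 -0.118   0.0516] F ring [ 3.9  3.1 -5.4] w 23.6
lift 0.001 t 11.65 grasp in ring [-0.0414 -0.118   0.0493] F ring [ 3.7  3.  -7.3] w 23.4
```

Run:
```python
from s2 import *
robot.move_gripper(.6); rep("open")
robot.servo_line(tcp_for(H2W(polar(.125,250,.048+.14))),RT,.12); rep("up")
robot.servo_line(tcp_for(H2W([-.16,-.03,.048+.17])),RT,.2); rep("side")
p=robot.read_position();R=np.array(robot.read_tcp_rot())
im,d=robot.grab_frame("wrist"); cv2.imwrite("pics/w3.png",im[:,:,::-1]);np.savez("pics/w3.npz",d=d,p=p,R=R)
```

```text
open t 12.37 grasp in ring [-0.0428 -0.1175  0.049 ] F ring [ 0.7 -0.7 -0.1] w 52.7
up t 13.68 grasp in ring [-0.0427 -0.1172  0.187 ] F ring [-0.7  0.4 -0.3] w 52.6
side t 14.57 grasp in ring [-0.1594 -0.0306  0.2179] F ring [ 0.9  0.2 -0.9] w 52.8
```

View pics/w3.png

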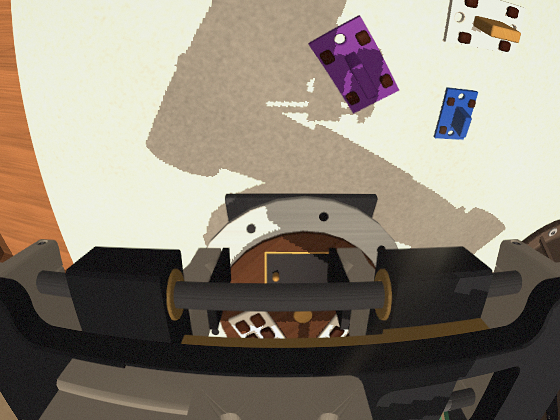

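```bash
cat >> h.py <<'E'
def RP(ang): 
    c,s=np.cos(np.radians(ang)),np.sin(np.radians(ang)); return np.array([[s,-c,0],[-c,-s,0],[0,0,-1.]])
TRAY=np.array([.4565,-.302]); TA=17.2
E
python3 - <<'E'
from s2 import *
R=RP(TA); print(np.linalg.det(R),robot.ik([*TRAY,.20],R))
robot.goto([.53,-.17,.34],R)
robot.goto([TRAY[0],TRAY[1],.17],R); robot.dwell(.2)
p=robot.read_position();R=np.array(robot.read_tcp_rot()); print(p,robot.read_t())
im,d=robot.grab_frame("wrist"); cv2.imwrite("pics/w4.png",im[:,:,::-1]);np.savez("pics/w4.npz",d=d,p=p,R=R)
for n in ["scene","top"]:
    im,d=robot.grab_frame(n); cv2.imwrite(f"pics/{n}4.png",im[:,:,::-1]); np.save(f"pics/{n}4.npy",d)
a=cv2.imread("pics/scene4.png")[120:275,235:395];b=cv2.imread("pics/top4.png")[130:280,180:320]
cv2.imwrite("pics/cmp4.png",np.hstack([cv2.resize(a,(400,388)),cv2.resize(b,(362,388))]))
E
```

```text
0.9999999999999999 [-12.97425207   9.69176112 -17.76729957   0.         -62.54093931
  30.17425207]
[ 0.4578437  -0.30159239  0.17109801] 16.45
```

View pics/w4.png

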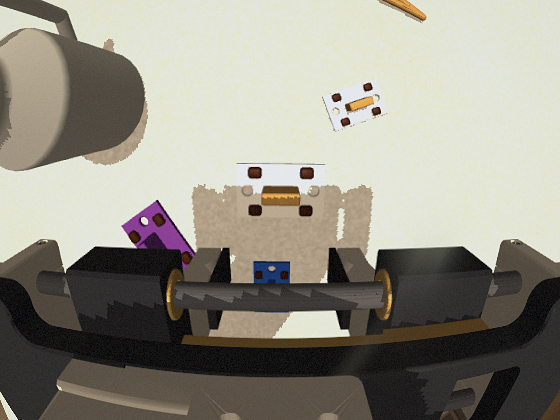

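View pics/cmp4.png

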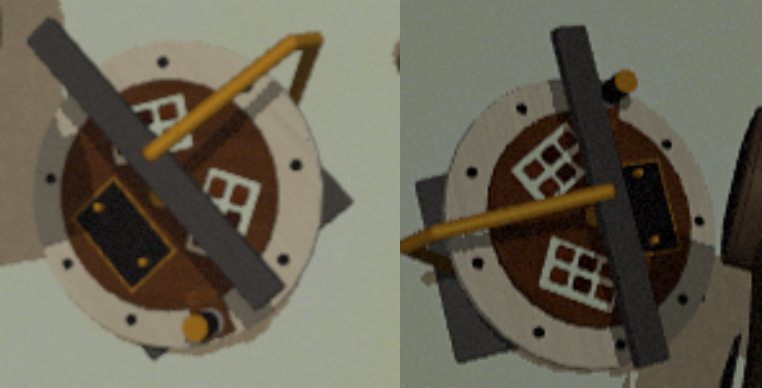

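Run:
```python
from h import *
for n in ["scene","top"]:
    W=cloud(n,np.load(f"pics/{n}4.npy")); L=(W-C)@RW; q=polar(.125,250)
    m=np.isfinite(L[...,0])&(np.hypot(L[...,0]-q[0],L[...,1]-q[1])<.022)&(L[...,2]>.05)&(L[...,2]<.1); k=L[m]
    t=k[k[:,2]>.056]
    print(n,"knob top",len(t),np.median(t,0).round(4),np.percentile(k[:,2],[50,90,98]),"exp",(q+[0,0,.061]).round(4))
    # pins
    for y in (-.034,.034):
        m=np.isfinite(L[...,0])&(np.hypot(L[...,0]+.055,L[...,1]-y)<.012)&(L[...,2]>.019)&(L[...,2]<.03);k=L[m]
        if m.sum(): print(n,"pin",y,m.sum(),k.mean(0).round(4),"uv",np.argwhere(m).mean(0)[::-1].round(1),"model",proj(n,H2W([-.055,y,.025])).round(1))
    im=cv2.imread(f"pics/{n}4.png").astype(float); rb=im[...,2]-im[...,0]
    for y in (-.034,.034):
        u,v=proj(n,H2W([-.055,y,.025])); u0,v0=int(round(u)),int(round(v))
        w=np.clip(rb[v0-4:v0+5,u0-4:u0+5]-25,0,None); vv,uu=np.mgrid[v0-4:v0+5,u0-4:u0+5]
        print(n,"pin colour centroid",y,((w*uu).sum()/w.sum()).round(2),((w*vv).sum()/w.sum()).round(2),"model",u.round(2),v.round(2))
z=np.load("pics/w4.npz");d,p,R=z['d'],z['p'],z['R']; W=wcloud(d,p,R)
m=np.isfinite(W[...,0])&(np.hypot(W[...,0]-.4565,W[...,1]+.302)<.07)
b=m&(W[...,2]>.036)&(W[...,2]<.05);k=W[b];print("bar top",b.sum(),np.median(k[:,2]),k.mean(0),cv2.minAreaRect(k[:,:2].astype(np.float32)))
im=cv2.imread("pics/w4.png");pl=m&(W[...,2]>.0035)&(W[...,2]<.02)&(np.argwhere(np.ones(m.shape)).reshape(*m.shape,2)[...,0]<235)
k=W[pl];print("plate",pl.sum(),np.median(k[:,2]),cv2.minAreaRect(k[:,:2].astype(np.float32)))
print("table z near",np.nanmedian(W[120:150,180:320,2]))
for h in (-.034,.034): print("hole model",wproj([.4565+h*np.cos(np.radians(17.2)),-.302+h*np.sin(np.radians(17.2)),.006],p,R))
g=im[150:235,220:345]; cv2.imwrite("pics/w4c.png",cv2.resize(g,None,fx=6,fy=6,interpolation=cv2.INTER_CUBIC))
```

```text
scene knob top 92 [-0.0417 -0.1168  0.0603] [0.05998717 0.0624682  0.06322715] exp [-0.0428 -0.1175  0.061 ]
scene pin -0.034 9 [-0.0539 -0.0338  0.0235] uv [291.7 224. ] model [291.1 224.4]
scene pin 0.034 9 [-0.0525  0.0339  0.0241] uv [274. 202.] model [273.1 202.7]
scene pin colour centroid -0.034 291.63 224.37 model 291.14 224.41
scene pin colour centroid 0.034 273.09 201.98 model 273.11 202.69
top knob top 65 [-0.042  -0.1166  0.0605] [0.06006305 0.06243023 0.06392261] exp [-0.0428 -0.1175  0.061 ]
top pin -0.034 9 [-0.0532 -0.0328  0.0232] uv [272. 197.] model [272.8 196.3]
top pin 0.034 10 [-0.0535  0.0344  0.0231] uv [278.6 222.5] model [279.4 222.1]
top pin colour centroid -0.034 272.15 194.58 model 272.81 196.26
top pin colour centroid 0.034 278.15 222.35 model 279.42 222.09
bar top 507 0.04126892244478608 [ 0.45710855 -0.30602109  0.04116977] ((0.45702990889549255, -0.30515533685684204), (0.03499796241521835, 0.012708578258752823), 16.48870277404785)
plate 3819 0.005798370583186857 ((0.4569244980812073, -0.305021196603775), (0.09081123769283295, 0.05616328865289688), 16.56283187866211)
table z near -0.0004132178209768078
hole model [312.71224819 193.68256812]
hole model [246.27108663 193.52640397]
```

View pics/w4c.png

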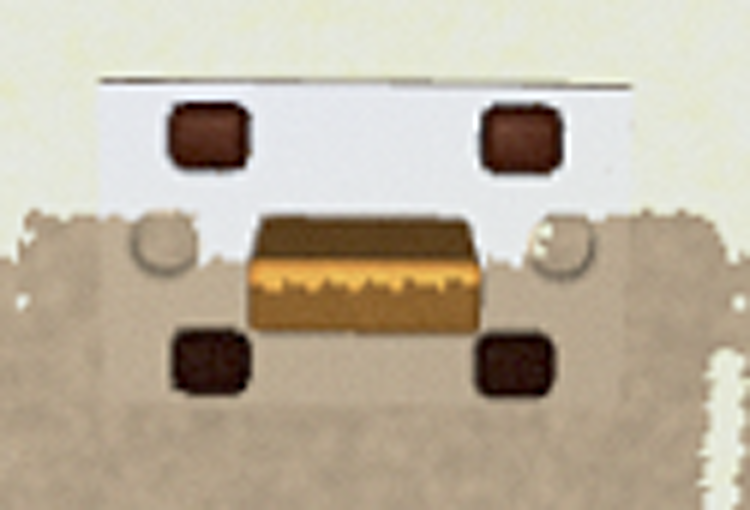

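Run:
```python
from s2 import *
R=RP(16.8); t=np.array([.4568,-.3034])
robot.servo_line([*t,.06],R,.12); robot.servo_line([*t,.0165],R,.06); robot.dwell(.15)
print(robot.read_position(),robot.read_force(),robot.read_t())
robot.move_gripper(0)
print(robot.read_position(),robot.read_grip_width()*88,robot.read_force(),robot.read_t())
robot.servo_line([*t,.09],R,.08); robot.dwell(.15)
print(robot.read_position(),robot.read_grip_width()*88,robot.read_force(),robot.read_t())
p=robot.read_position();R=np.array(robot.read_tcp_rot())
im,d=robot.grab_frame("wrist"); cv2.imwrite("pics/w5.png",im[:,:,::-1]);np.savez("pics/w5.npz",d=d,p=p,R=R)
```

```text
[ 0.45710306 -0.30348967  0.0169153 ] [-0.06824881 -0.71208009  0.90451995] 18.6917
[ 0.45689473 -0.30340781  0.01666885] 36.04033793096492 [-0.62294358  0.27766873  1.48765691] 19.125
[ 0.45642394 -0.3032875   0.08936912] 36.00722096220907 [-0.25254396  1.66613986 -1.42514532] 20.3417
```

View pics/w5.png

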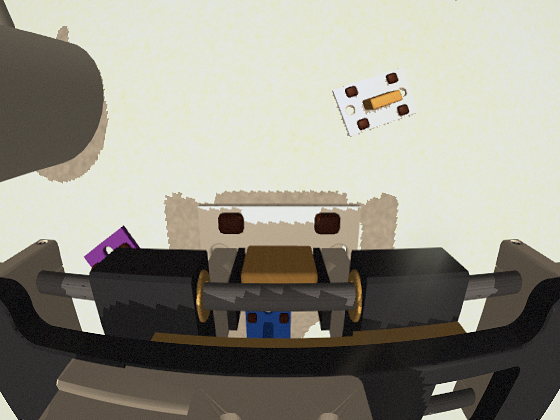

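Run:
```python
from h import *
z=np.load("pics/w5.npz");d,p,R=z['d'],z['p'],z['R']; T=(wcloud(d,p,R)-p)@R
v,u=np.mgrid[:420,:560]
m=np.isfinite(T[...,0])&(abs(T[...,1])<.05)&(T[...,0]>-.01)&(T[...,0]<.04)&(T[...,2]>-.005)&(T[...,2]<.025)&(v<247)
k=T[m]
pl=k[(k[:,2]>.007)&(k[:,0]>.02)];print(len(pl),np.median(pl,0),"y",np.percentile(pl[:,1],[0.5,99.5]),"x",np.percentile(pl[:,0],[1,99]))
A=np.c_[pl[:,:2],np.ones(len(pl))];c=np.linalg.lstsq(A[pl[:,2]>.009],pl[pl[:,2]>.009,2],rcond=None)[0];print("plane",c)
# front edge per y
for y in np.arange(-.04,.041,.02):
    s=pl[abs(pl[:,1]-y)<.006]; print(round(y,2),s[:,0].max().round(4),np.median(s[:,2]).round(4))
```

```text
2750 [0.02669609 0.00091606 0.01121373] y [-0.0436884   0.04520799] x [0.02020073 0.02991439]
plane [2.29635313e-01 1.92279824e-04 5.71147264e-03]
-0.04 0.0301 0.0112
-0.02 0.0301 0.0111
0.0 0.03 0.0112
0.02 0.03 0.0112
0.04 0.0299 0.0111
```

```bash
cat > s3.py <<'E'
from s2 import *
def bay_tcp(h,dx=0,dy=0): return H2W([-.055+dx,dy,.014+.0167+h])
def rep3(s):
    p=robot.read_position();R=np.array(robot.read_tcp_rot())
    print(s,"t",round(robot.read_t(),2),"tcp-nominal(ring)",((p-bay_tcp(0))@RW).round(4),"rot err",np.degrees(np.arccos((np.trace(R.T@RT)-1)/2)).round(2),"F",(np.array(robot.read_force())@RW).round(1),"T",(np.array(robot.read_ft_torque())@RW).round(2))
E
python3 - <<'E'
from s3 import *
robot.servo_line([.4568,-.29,.2],RP(16.8),.2)
robot.goto(bay_tcp(.12),RT); rep3("a")
robot.servo_line(bay_tcp(.025),RT,.1); robot.dwell(.3); rep3("b")
p=robot.read_position();R=np.array(robot.read_tcp_rot())
im,d=robot.grab_frame("wrist"); cv2.imwrite("pics/w6.png",im[:,:,::-1]);np.savez("pics/w6.npz",d=d,p=p,R=R)
cv2.imwrite("pics/w6c.png",cv2.resize(im[190:300,190:370,::-1],None,fx=4.4,fy=4.4,interpolation=cv2.INTER_CUBIC))
im,d=robot.grab_frame("scene"); cv2.imwrite("pics/scene6.png",im[:,:,::-1]); np.save("pics/scene6.npy",d)
E
```

```text
a t 22.11 tcp-nominal(ring) [-0.001   0.0009  0.1196] rot err 0.11 F [-0.6  0.5 -1.8] T [ 0.09  1.99 -0.07]
b t 23.51 tcp-nominal(ring) [-0.     -0.0001  0.0253] rot err 0.03 F [-1.   0.4 -0.4] T [ 0.11  1.98 -0.08]
```

View pics/w6.png

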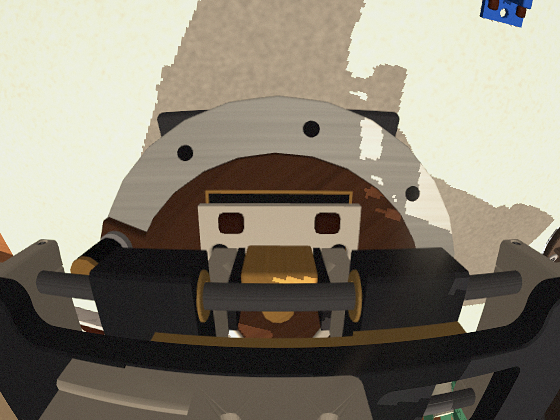

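View pics/w6c.png

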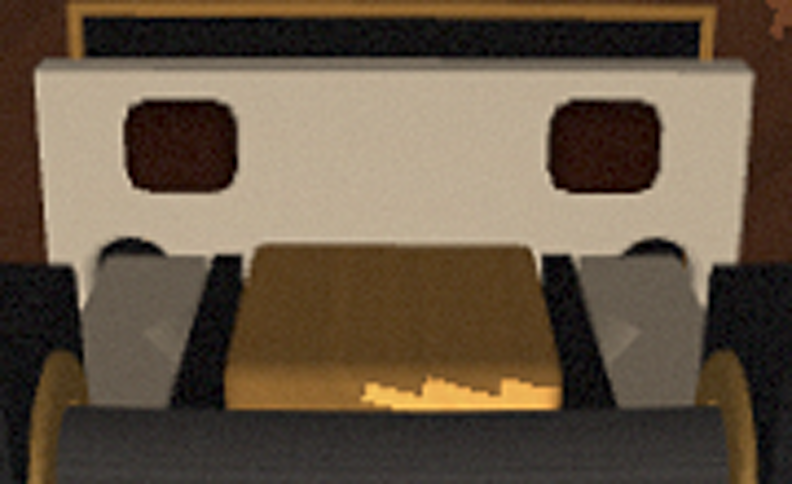

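View pics/scene6.png

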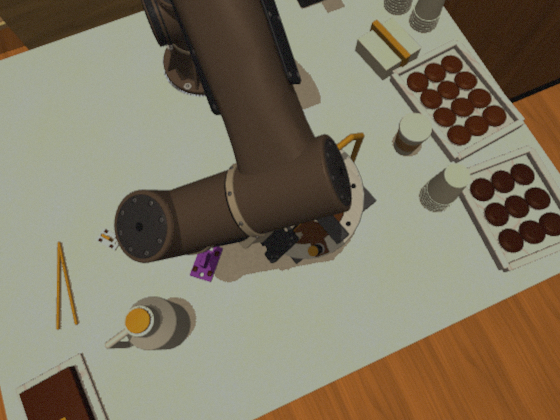

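Run:
```python
from s3 import *
z=np.load("pics/w6.npz");d,p,R=z['d'],z['p'],z['R']
im=cv2.imread("pics/w6.png").astype(float)
# subpixel profiles along columns: bay outer brass edge and tray front edge
for u in (230,255,280,305,330):
    col=im[183:215,u-3:u+4].mean(1); print(u,[(183+i,*c.astype(int)) for i,c in enumerate(col)][3:24:1] if u==280 else "")
for s in (-1,1):
    print("bay corner model",wproj(H2W([-.085,s*.047,.014]),p,R),"+1mm x",wproj(H2W([-.084,s*.047,.014]),p,R), "pin base",wproj(H2W([-.055,s*.034,.014]),p,R))
    for zt in (.0107,.0167): print("tray corner model z",zt,wproj(p+R@[.028,s*.045,zt],p,R),"+1mm",wproj(p+R@[.029,s*.045,zt],p,R))
for a in (130,170,210): print(a,wproj(H2W(polar(.125,a)),p,R))
L=(wcloud(d,p,R)-C)@RW; T=(wcloud(d,p,R)-p)@R
print("tray plate z tool", [np.median(T[v0:v0+3,268:290],axis=(0,1)).round(4).tolist() for v0 in (207,215,225,235)])
print("face", np.median(L[165:185,260:300],axis=(0,1)))
```

```text
230 
255 
280 [(186, np.int64(20), np.int64(36), np.int64(62)), (187, np.int64(23), np.int64(37), np.int64(62)), (188, np.int64(23), np.int64(38), np.int64(63)), (189, np.int64(23), np.int64(34), np.int64(59)), (190, np.int64(38), np.int64(77), np.int64(110)), (191, np.int64(48), np.int64(99), np.int64(140)), (192, np.int64(48), np.int64(103), np.int64(147)), (193, np.int64(35), np.int64(71), np.int64(100)), (194, np.int64(19), np.int64(23), np.int64(28)), (195, np.int64(18), np.int64(19), np.int64(18)), (196, np.int64(13), np.int64(13), np.int64(17)), (197, np.int64(20), np.int64(18), np.int64(20)), (198, np.int64(18), np.int64(16), np.int64(19)), (199, np.int64(18), np.int64(18), np.int64(18)), (200, np.int64(17), np.int64(18), np.int64(19)), (201, np.int64(15), np.int64(16), np.int64(18)), (202, np.int64(9), np.int64(10), np.int64(10)), (203, np.int64(79), np.int64(91), np.int64(101)), (204, np.int64(94), np.int64(109), np.int64(120)), (205, np.int64(89), np.int64(103), np.int64(114)), (206, np.int64(133), np.int64(153), np.int64(168))]
305 
330 
bay corner model [204.45237869 192.62094243] +1mm x [204.53804272 194.13419367] pin base [226.40838695 236.58663391]
tray corner model z 0.0107 [195.70174704 209.08783649] +1mm [195.57672354 207.34320922]
tray corner model z 0.0167 [198.22443513 206.16408879] +1mm [198.10924808 204.4686889 ]
bay corner model [350.86787686 192.64798942] +1mm x [350.78317138 194.16229548] pin base [328.91425414 236.62700227]
tray corner model z 0.0107 [358.95017607 209.09517122] +1mm [359.0725939  207.34900425]
tray corner model z 0.0167 [356.48486796 206.16883877] +1mm [356.59766513 204.47203408]
130 [411.33724602 195.28460842]
170 [310.85518607 131.05310851]
210 [185.36732475 154.7595435 ]
tray plate z tool [[0.0285, 0.0007, 0.011], [nan, nan, nan], [0.0183, 0.0007, 0.0109], [0.0123, 0.0007, 0.011]]
face [nan nan nan]
```

Run:
```python
from s3 import *
for h in (.013,.010,.007,.004,.002,.001,0):
    robot.servo_line(bay_tcp(h,0,-.0004),RT,.03); rep3(f"h{h}")
    F=np.array(robot.read_force())@RW
    if F[2]>12 or abs(F[:2]).max()>12: print("stop"); break
robot.dwell(.2);rep3("end")
p=robot.read_position();R=np.array(robot.read_tcp_rot())
im,d=robot.grab_frame("wrist"); cv2.imwrite("pics/w7c.png",cv2.resize(im[190:300,190:370,::-1],None,fx=4.4,fy=4.4,interpolation=cv2.INTER_CUBIC));np.savez("pics/w7.npz",d=d,p=p,R=R)
```

```text
h0.013 t 24.16 tcp-nominal(ring) [-0.     -0.0003  0.0128] rot err 0.03 F [-1.4  0.4 -1.8] T [ 0.1   1.94 -0.08]
h0.01 t 24.41 tcp-nominal(ring) [ 0.     -0.0003  0.0098] rot err 0.02 F [-1.1 -0.7 -1.8] T [ 0.16  1.97 -0.03]
h0.007 t 24.66 tcp-nominal(ring) [ 0.     -0.0003  0.0068] rot err 0.03 F [-0.9 -0.3 -1. ] T [ 0.04  1.99 -0.1 ]
h0.004 t 24.91 tcp-nominal(ring) [ 0.     -0.0003  0.0038] rot err 0.02 F [-1.8 -0.1 -0.7] T [ 0.1   1.98 -0.07]
h0.002 t 25.16 tcp-nominal(ring) [ 0.     -0.0003  0.0019] rot err 0.01 F [-1.6  0.4 -1.6] T [ 0.08  2.   -0.06]
h0.001 t 25.41 tcp-nominal(ring) [ 0.     -0.0004  0.0009] rot err 0.01 F [-0.4 -0.4 -1.6] T [ 0.06  1.9  -0.06]
h0 t 25.66 tcp-nominal(ring) [-0.0001 -0.0006  0.0005] rot err 0.05 F [0.1 1.3 3.7] T [ 0.35  1.71 -0.04]
end t 25.86 tcp-nominal(ring) [-0.0001 -0.0006  0.0005] rot err 0.05 F [0.6 0.9 4.7] T [ 0.5   1.57 -0.04]
```

View pics/w7c.png

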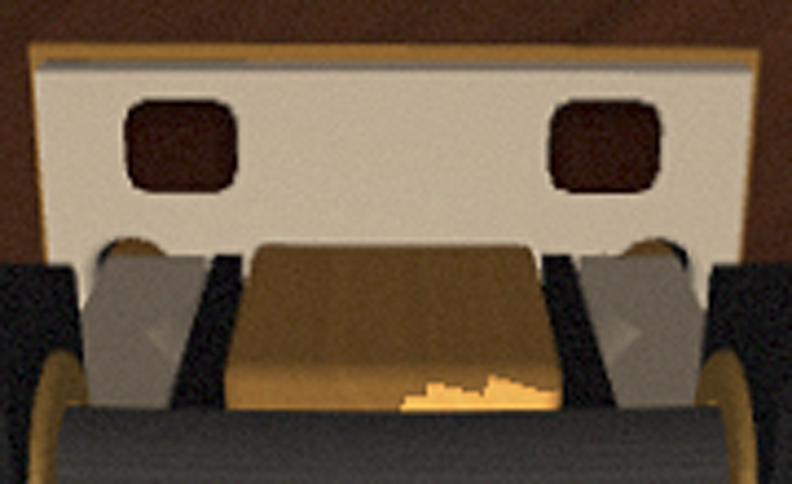

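Run:
```python
from s3 import *
robot.move_gripper(.6); rep3("open")
robot.servo_line(bay_tcp(.06),RT,.06); rep3("up")
robot.servo_line(bay_tcp(.14),RT,.15)
robot.servo_line(bay_tcp(.16,-.10,0),RT,.2); rep3("clear")
robot.goto([.40,-.40,.36],RP(16.8)); print(robot.read_t())
for n in ["scene","top"]:
    im,d=robot.grab_frame(n); cv2.imwrite(f"pics/{n}8.png",im[:,:,::-1]); np.save(f"pics/{n}8.npy",d)
    W=cloud(n,d); L=(W-C)@RW; f=np.isfinite(L[...,0])
    q=polar(.125,250); m=f&(np.hypot(L[...,0]-q[0],L[...,1]-q[1])<.022)&(L[...,2]>.056)&(L[...,2]<.1); print(n,"knob",np.median(L[m],0).round(4))
    m=f&(abs(L[...,0]+.055)<.045)&(abs(L[...,1])<.06)&(L[...,2]>.017)&(L[...,2]<.023);k=L[m]
    A=np.c_[k[:,:2],np.ones(len(k))];c=np.linalg.lstsq(A,k[:,2],rcond=None)[0]
    print(n,"plate top",len(k),np.median(k,0).round(4),"slope",c[:2].round(4),k.min(0).round(3),k.max(0).round(3))
    m=f&(abs(L[...,0]+.055)<.03)&(abs(L[...,1])<.03)&(L[...,2]>.048)&(L[...,2]<.065);k=L[m];print("bar top",len(k),np.mean(k,0).round(4))
a=cv2.imread("pics/scene8.png");b=cv2.imread("pics/top8.png")
cv2.imwrite("pics/cmp8.png",np.hstack([cv2.resize(a[120:275,235:395],(400,388)),cv2.resize(b[130:280,180:320],(362,388))]))
```

```text
open t 26.47 tcp-nominal(ring) [ 0.     -0.0004 -0.0002] rot err 0.01 F [-0.7 -0.3 -0.4] T [ 0.08  1.6  -0.03]
up t 27.62 tcp-nominal(ring) [0.     0.0002 0.0595] rot err 0.04 F [-1.2 -0.   0.3] T [ 0.13  1.64 -0.07]
clear t 28.96 tcp-nominal(ring) [-1.000e-01  1.000e-04  1.593e-01] rot err 0.08 F [0.5 0.4 1.4] T [ 0.09  1.57 -0.02]
30.275
scene knob [-0.0422 -0.1171  0.0603]
scene plate top 579 [-0.049  -0.0032  0.0198] slope [-0.0023  0.0006] [-0.099 -0.057  0.017] [-0.01   0.059  0.023]
bar top 87 [-0.0544  0.0001  0.0551]
top knob [-0.0415 -0.117   0.0604]
top plate top 297 [-0.0537  0.0054  0.0199] slope [ 0.013  -0.0007] [-0.096 -0.059  0.017] [-0.037  0.046  0.023]
bar top 78 [-0.0541  0.0008  0.0541]
```

View pics/cmp8.png

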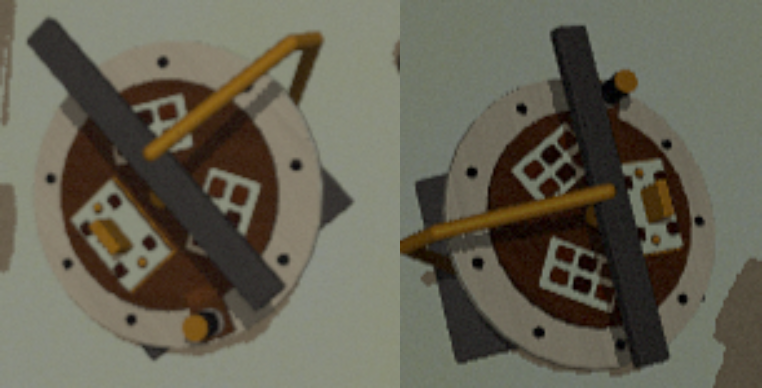

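View pics/scene8.png

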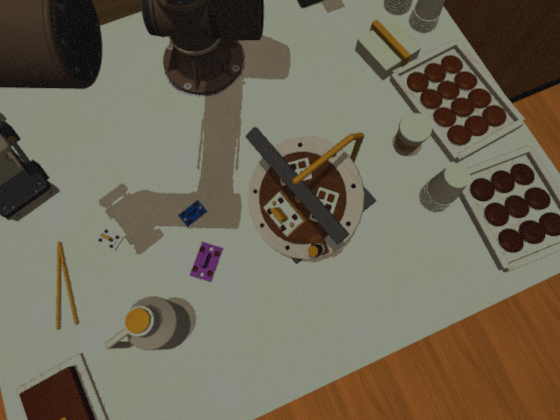

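```bash
python3 -c "
from rig import robot
robot.dwell(.2); print(robot.job_done(), robot.read_t(), robot.read_position())"
```

```text
the job is handed in; nothing more can be done
the job is handed in; nothing more can be done
```

The wheel is locked at the red hole with the pin home, the tray lies flush over both brass pins, and the job is handed in at about 30.5 s. The rig reports no verdict.

- **Indexing:** I gripped the knob with the gripper in line with the wheel's axis and lifted it about 14 mm. The spring force read about 10 N. I then turned it 40° anticlockwise along the arc and lowered it into the red hole. With the wheel released, the knob's top measured 60.4 mm above the ring, the same as at the start, so the pin is home. It stayed there after the tray was set down.
- **Tray:** I picked the larger white tray by the ends of its bar (36.0 mm measured) so that the gripper's body stayed clear of the lamp. The tray met the wheel at the expected height with about 5 N, and I let go.
- **Last checks:** The plate's top was 19.8 mm above the ring, where 20.0 mm means flush. Its fitted slope was at most 0.013 rad, and both pins showed through the tray's holes. The bar was about 1 mm from the bay's centre. The arm ended well clear of everything, and the cups, coffee and jug looked unmoved in the last scene picture; I did not measure them again.
- **Disagreement:** The wrist camera read about 2 mm towards the wheel's low side of my model of the wheel, while the fixed cameras read 1 to 2 mm the other way. I settled the final alignment by comparing the tray's edge with the bay's edge in one wrist picture. That put the two within about half a millimetre.

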